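# Hold back the belt tensioner of a bench grinder

### The arm

A 6-joint arm with a two-finger parallel gripper is mounted at the origin on the work surface. World frame = base frame: x ahead of the robot, y to its left, z up, the work surface at z = 0. Lengths are in m, angles in rad, forces in N, time in s.
With the tool pointing down it reaches from about 0.35 to 0.85 m from the base axis. Payload 8.1 kg.
Tool frame: the origin (TCP) lies at the centre of the arm's flange, where the gripper is bolted on; the fingertips stand 186 mm ahead of it and the grasp point (between the pads) lies 167 mm ahead of it; z points along the fingers, y is the line along which they close (so a half turn about z gives the same grasp; the last joint's range is limited). The gripper opens to 93 mm and grips with 3 to 60 N. Pads are 15 mm wide; open, the fingers measure 128 mm over their backs; the gripper's body (75 mm by 188 mm) begins 65 mm behind the grasp point.
Start: joints at [1.098, 0.13, 1.488, -0, 1.523, -0.085], TCP at [0.227, 0.555, 0.405] pointing down, gripper open.
Joint ranges: [-2.96, 2.96], [-0.89, 2.26], [0.02, 2.5], [-1.34, 4.48], [0, 2.73], [-2.66, 2.66]. Speed limits (rad/s): [2.39, 2.39, 2.79, 3.14, 3.14, 3.14].

### API

Orientations are given as a rotation vector (axis times angle).
In Python, from plant import read_state, read_camera, camera_params, robot gives the robot as it stands.
- The arm moves only by the tool carry_out, never from a script. Its argument "targets" is a list of rows, each an object of numbers: "hand": the opening in per cent of the stroke, from 0 (shut) to 100 (fully open); "x", "y", "z": the shift along the tool's x, y, z in m; "ax", "ay", "az": the turn, a rotation vector about the tool's x, y, z in rad. In form: [{"hand": .., "x": .., "y": .., "z": .., "ax": .., "ay": .., "az": ..}, ...]. A call has 1 to 8 rows; each row is the pose to reach, as a shift and turn from the pose commanded when the call began, along the tool's axes at that moment; what a row does not reach only later rows make up. A row lasts 1/8 s, in which the tool goes at most 62.5 mm and 10.7 degrees, less where a joint would pass 70% of its speed; a pose out of reach is approached as far as the arm can. A call with a gripper value outside its range is refused whole. The fingers move at their own pace and stop on an object; "newtons" is the grip in N (left out, the last holds). Time passes only in rows, so rows that repeat a pose let the fingers close. It gives the time, the measured TCP pose, the force, the opening and the grip force at its end, in the units of the state.
- read_state(): the state, without advancing time (a new reading comes with each control period).
- read_camera(name): name is "side" or "top"; returns (picture, depth): 480x640x3 uint8, blue, green, red; 480x640 float32, m along the optical axis (not along the pixel's ray), 0 where there is no reading.
- camera_params(name): a dict with "fx", "fy", "cx", "cy" (pixels), "position" and "rotation" of the camera in the world. Camera axes: x right, y up, looking along -z (the intrinsics and any distortion apply to the point x, -y, -z); pixel columns grow to the right and rows downward; lengths in m; the calibration is good to about 2 mm. A picture is of the moment at which its call begins. camera_params takes no time and is no camera call.
- robot.close_job(): hands the job in; it is judged then, once.
The state is a dict: "t": time; "q": joint angles; "dq": joint speeds; "joint_torque": joint torques, N m; "tool_pos": TCP position; "orientation": TCP orientation; "force": force on the tool from outside, world axes, zero at the start; "wrist_torque": the same for the moment, N m; "opening": finger opening in m; "gripper_force": force on a finger pad.
Only numpy, scipy, OpenCV 4.12 (cv2) and the standard library are available. Lean on these libraries where they do the work, as an engineer would, in place of code of your own. Each camera call takes 0.05 s, during which the arm holds its last target. There are 200 camera calls.

### The job

The belt of this bench grinder is about to be renewed: slide the clear guard on top of its drive case fully open, then reach into the case and push the tab of the sprung tensioner arm back past its click, to somewhere between the click and its end stop. Keep holding it there against its spring: the program finishes while the robot is still holding the arm back, with the guard left open and the things on the bench left where they are.

Things in the scene. Friction and masses are not known exactly. Their poses are not given: they have to be found in the camera images.
- grinder: Drive case of a belt grinder, fixed grey box 200 (its x) x 400 (its y) x 100 mm high. Origin: centre of its underside, on the bench; x away from the robot, y left along the guard's track, z up. Right half (y<0) open on top, under the guard; left half covered. Track rails, 112 mm high, at x +-95. Motor (dia 110, 142 mm high) at x 158, y 120; switch box in front to x -154 at y 90 to 170, 50 mm high.
- guard (a joint): How far the guard is slid open, m: 0 = shut (over the right half), 0.17 = fully open against its stop, over the left half. It moves along the grinder's +y. Friction about 2.5 N; it stays where it is left. It starts between 0 and 0.04.
- guard_grip (a point): Middle of the guard's black grip: an upright bar 60 mm long (along the grinder's x), 14 mm thick (along y), 34 mm high; its middle is 125 mm and its top 142 mm above the bench. It stands at the centre of the guard, a clear plate 174 x 196 mm (x, y), top 108 mm above the bench. With the guard shut it is at x 0, y -100 mm in the grinder's frame.
- tensioner (a joint): Angle of the tensioner arm, rad. 0 = at rest; grows as the tab is pushed to the grinder's -y (counter-clockwise from above); 0.66 = end stop. Spring at the tab: 6 N at rest, 10 N at 0.3, 15 N at the end stop. From 0.12 a tooth rides over a sprung pawl (up to 6 N more); click at 0.22, after which the pawl helps a little, until clear at 0.33. It does not latch: let go, the arm springs back.
- tab (a point): Tensioner's tab, 70 mm above the bench, middle of its thickness and width: an upright flat steel plate, 44 mm wide (along the arm), 8 mm thick (across it), from 53 to 89 mm above the bench. At rest it is at x -40, y -100 mm in the grinder's frame. Push it on its broad face that looks to the grinder's +y. The arm and pulley below it are no higher than 49 mm above the bench.
- pivot (a point): Vertical pivot axis of the tensioner arm, at the top of its round steel hub, 71 mm above the bench; at x 65, y -100 mm in the grinder's frame. The tab's centre is 105 mm from this axis; at rest the arm points from here to the grinder's -x.
- carton: Small cardboard box, 90 x 62 x 50 mm, bystander to the right of the case. Origin at the centre of its underside.
- oil: White oil bottle, 50 mm across and 120 mm high, bystander to the left of the case. Origin at the centre of its underside.
- washer: Large steel washer, 54 mm across, 5 mm thick, lying flat to the right of the case, bystander. Origin at the centre of its underside.
- wrench: Steel wrench, 170 mm long, lying to the left of the case, bystander. Origin at the middle of its underside.

How it is judged:
By the outcome, as a careful person would: the job done as asked, in the order asked, and still so for the second after the job is handed in, while the arm keeps its last pose, push and grip.
It also fails if it takes over 43 s, if anything falls off the work surface, if the arm or the gripper's body presses on something with over 40 N, if the wrist force passes 120 N, or if a joint passes its speed limit or range.

## Working session

There is one attempt and no reset: what is moved stays moved. The work goes in short steps, Python scripts to look and compute and a tool call to move; the robot and the scene stay as the last step left them, time stands still between calls to the robot, and variables do not carry over. Pictures are saved under pics/ and viewed, at most 10 in all, crops included, and the job is handed in when it is done.

Besides the shell and the picture viewer there is one more tool, called after "Call:" as a command line: name --argument value ..., lists and objects as JSON in quotes. carry_out: Moves the arm, as the interface text tells. Its arguments: {"type":"object","properties":{"targets":{"type":"array","items":{"type":"object","properties":{"hand":{"type":"number"},"x":{"type":"number"},"y":{"type":"number"},"z":{"type":"number"},"ax":{"type":"number"},"ay":{"type":"number"},"az":{"type":"number"}}}},"newtons":{"type":"number"}},"required":["targets"]}

```bash
mkdir -p pics; ls; cat > h.py <<'E'
import numpy as np, cv2
from plant import read_state, read_camera, camera_params, robot
def points(d,p):
    R=np.array(p["rotation"]);v,u=np.mgrid[:480,:640]
    c=np.stack([(u-p["cx"])/p["fx"]*d,-(v-p["cy"])/p["fy"]*d,-d],-1)
    return c@R.T+np.array(p["position"])
E
python3 - <<'E'
from h import *
for n in("top","side"):
    b,d=read_camera(n);p=camera_params(n);cv2.imwrite(f"pics/{n}0.png",b);np.savez(f"{n}0.npz",b=b,d=d);print(p)
s=read_state();print(s)
E
```

```text
pics
{'fx': 464.6461143849746, 'fy': 464.6461143849746, 'cx': 317.4492689561001, 'cy': 241.3943272488324, 'position': array([0.47165581, 0.07507352, 0.97389996]), 'rotation': array([ 0.11709676, -0.13077831, -1.55805655])}
{'fx': 517.1461555626427, 'fy': 517.1461555626427, 'cx': 310.60715064905963, 'cy': 242.69156395165453, 'position': array([ 0.20221194, -0.68409671,  0.62072725]), 'rotation': array([ 0.99114808, -0.25165739, -0.44630077])}
{'t': 0.1, 'q': array([ 1.09762457e+00,  1.31086730e-01,  1.48917475e+00, -1.13840832e-05,
        1.52300573e+00, -8.54014557e-02]), 'dq': array([-6.48289587e-05, -1.78498131e-03, -1.58953726e-03, -2.29061540e-05,
        9.15128563e-04,  5.63525437e-04]), 'joint_torque': array([ 1.21512177e-03, -5.61342859e+01, -4.93091297e+01,  7.70675205e-02,
        2.91774730e-02, -3.73329067e-05]), 'tool_pos': array([0.22676196, 0.55527381, 0.40378904]), 'orientation': array([-6.05211228e-01, -3.08228580e+00,  2.53302961e-03]), 'force': array([ 0.73009607,  0.13192217, -0.69565981]), 'wrist_torque': array([ 0.02854078,  0.05847495, -0.03099388]), 'gripper_force': 0.0, 'opening': 0.09274628624241729}
```

View pics/top0.png

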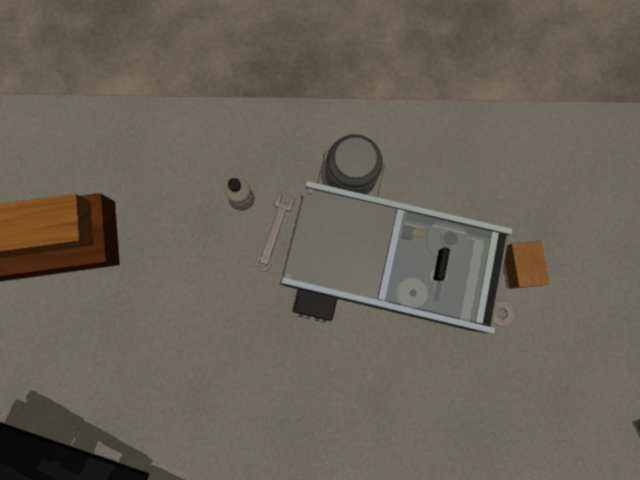

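View pics/side0.png

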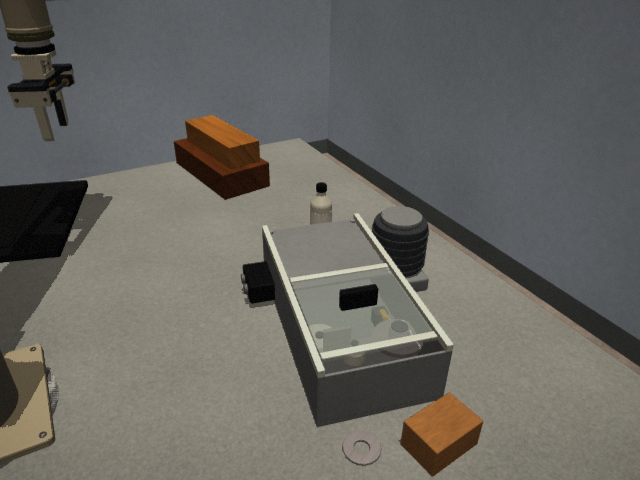

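Top view: the rails run (308,184)-(511,231) and (282,281)-(493,330). The grip is at (441,264), the washer at (503,313) and the carton at (527,264). The side view shows the guard almost shut, with the tab below it at about (337,340).

```bash
cat >> h.py <<'E'
from scipy.spatial.transform import Rotation as Ro
def ray(n,uv,z):
    p=camera_params(n);R=Ro.from_rotvec(p["rotation"]).as_matrix();o=np.array(p["position"])
    uv=np.atleast_2d(uv).astype(float)
    w=np.stack([(uv[:,0]-p["cx"])/p["fx"],-(uv[:,1]-p["cy"])/p["fy"],-np.ones(len(uv))],-1)@R.T
    return o+w*((z-o[2])/w[:,2])[:,None]
E
python3 - <<'E'
from h import *
def rail_grip(n,z=0.112):
    b=np.load(n+"0.npz")["b"]; d=np.load(n+"0.npz")["d"]
    g=b.min(2)
    roi=np.zeros_like(g)
    if n=="top": roi[170:345,270:525]=1
    else: roi[205:375,255:455]=1
    for th in (120,135,150):
        m=((g>th)&(roi>0)).astype(np.uint8)
        nn,l,st,c=cv2.connectedComponentsWithStats(m)
        for i in range(1,nn):
            if st[i,4]>150: print(n,th,st[i],c[i], end=' ')
        print()
    m=((b.max(2)<45)&(roi>0)).astype(np.uint8)
    nn,l,st,c=cv2.connectedComponentsWithStats(m)
    for i in range(1,nn):
        if st[i,4]>60: print("dark",n,st[i],c[i],ray(n,c[i],0.142 if n=="top" else .125),d[int(c[i][1]),int(c[i][0])])
rail_grip("top");rail_grip("side")
for n,uv in (("top",[(308,184),(511,231),(282,281),(493,330)]),("side",[(265,228),(357,216),(450,349),(314,369)])):
    print(ray(n,uv,.112).round(4))
E
python3 - <<'E'
import cv2
b=cv2.imread("pics/top0.png")[170:345,270:525]
cv2.imwrite("pics/t0c.png",cv2.resize(b,None,fx=3,fy=3,interpolation=cv2.INTER_CUBIC))
E
```

```text
top 120 [ 306  181  206   53 1037] [410.2391514  207.36258438] top 120 [ 282  210  213  123 1805] [387.71855956 287.76121884] top 120 [476 232  22  91 560] [486.7875 277.5625] top 120 [461 240  22  79 617] [471.53484603 281.0923825 ] top 120 [398 279  29  28 544] [411.94669118 292.36213235] 
top 135 [307 182 205  51 857] [410.09101517 207.32788798] top 135 [379 210  25  90 520] [390.75769231 254.54807692] top 135 [477 232  21  91 498] [486.83534137 277.32128514] top 135 [ 283  278  212   55 1005] [387.30447761 304.63681592] 
top 150 [380 230  17  68 228] [388.10526316 266.21052632] top 150 [478 266  13  56 187] [483.63101604 295.98395722] top 150 [284 279 209  53 551] [390.10707804 305.44283122] 
dark top [333 176  38  16 115] [351.96521739 185.28695652] [[0.70999761 0.0054001  0.142     ]] 0.87786347
dark top [484 233  22  92 569] [494.16520211 279.05975395] [[ 0.53890606 -0.2496583   0.142     ]] 0.90113723
dark top [506 246  10  41 208] [509.85576923 264.54807692] [[ 0.56537833 -0.27944688  0.142     ]] 0.9609198
dark top [434 248  15  33 318] [441.06918239 263.98427673] [[ 0.5652
[... 832 characters left out ...]
31953  0.125     ]] 2.7053666
dark side [ 373  221   55   56 1537] [403.86792453 248.77553676] [[ 0.71572998 -0.07951261  0.125     ]] 0.96882325
dark side [ 255  239   61  136 1933] [280.00982928 307.84273151] [[ 0.45033057 -0.1260288   0.125     ]] 0.92541564
dark side [339 285  39  26 764] [358.12827225 296.9986911 ] [[ 0.56869009 -0.15876599  0.125     ]] 0.7899835
dark side [417 340  26  15 182] [430.74175824 347.33516484] [[ 0.59635976 -0.29952379  0.125     ]] 0.79769015
[[ 0.7202  0.0872  0.112 ]
 [ 0.6326 -0.298   0.112 ]
 [ 0.5341  0.1331  0.112 ]
 [ 0.4481 -0.2544  0.112 ]]
[[ 0.5354  0.1235  0.112 ]
 [ 0.7199  0.0807  0.112 ]
 [ 0.6284 -0.3047  0.112 ]
 [ 0.4421 -0.2489  0.112 ]]
```

View pics/t0c.png

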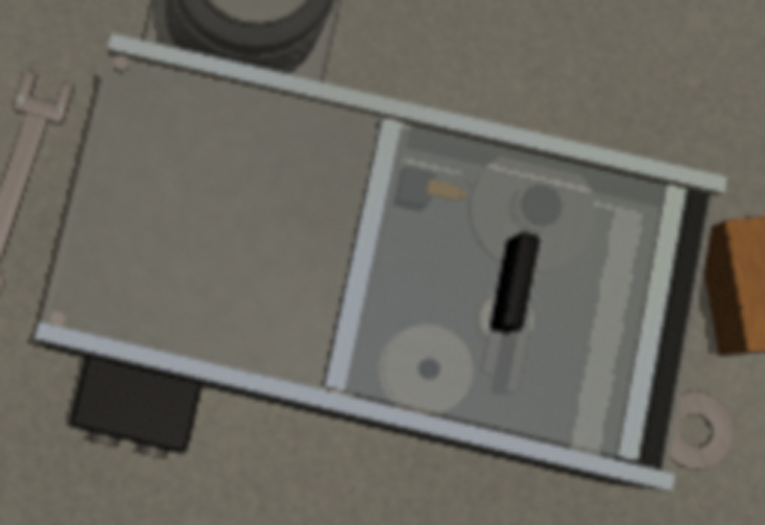

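```bash
cat >> h.py <<'E'
T=-0.226; C=np.array([.5826,-.085])
EX=np.array([np.cos(T),np.sin(T)]);EY=np.array([-np.sin(T),np.cos(T)])
def w(x,y): return C+x*EX+y*EY
def gf(p): v=np.array(p)[:2]-C; return np.array([v@EX,v@EY])
def show():
    s=read_state();R=Ro.from_rotvec(s["orientation"]).as_matrix()
    f=s["force"]
    print("t",round(s["t"],2),"grinder xy",gf(s["tool_pos"]).round(4),"tipz",round(s["tool_pos"][2]-.186,4),
      "force g",np.round([f[:2]@EX,f[:2]@EY,f[2]],1),"yawY",round(np.arctan2(R[1,1],R[0,1])-T,3),"q",s["q"].round(2))
    return s,R
def go(x,y,tipz,a=0):
    """row for: TCP at grinder x,y, fingertip height, tool y along grinder x turned by a (or its opposite, nearest)"""
    s=read_state();R=Ro.from_rotvec(s["orientation"])
    out=[]
    for k in (0,np.pi):
        yw=T+a+k; Y=np.array([np.cos(yw),np.sin(yw),0]);Z=np.array([0,0,-1.]);X=np.cross(Y,Z)
        out.append((R.inv()*Ro.from_matrix(np.stack([X,Y,Z],1))).as_rotvec())
    r=min(out,key=np.linalg.norm)
    p=np.array([*w(x,y),tipz+.186])
    print("row xyz",R.inv().apply(p-s["tool_pos"]).round(4),"turn",r.round(3),"alt",[o.round(2).tolist() for o in out])
E
python3 - <<'E'
from h import *
show();go(0,-.12,.2);go(0,-.12,.118)
E
```

```text
t 0.1 grinder xy [-0.4903  0.5443] tipz 0.2178 force g [ 0.7  0.3 -0.7] yawY 1.409 q [ 1.1   0.13  1.49 -0.    1.52 -0.09]
row xyz [-0.5909 -0.5766  0.0187] turn [-1.000e-03  1.000e-03  1.409e+00] alt [[-0.0, 0.0, 1.41], [-0.0, -0.0, -1.73]]
row xyz [-0.5909 -0.5765  0.1007] turn [-1.000e-03  1.000e-03  1.409e+00] alt [[-0.0, 0.0, 1.41], [-0.0, -0.0, -1.73]]
```

Call:
carry_out --targets '[{"hand": 0, "x": -0.045, "y": -0.044, "z": 0, "az": 0.11}, {"hand": 0, "x": -0.085, "y": -0.083, "z": 0, "az": 0.21}, {"hand": 0, "x": -0.127, "y": -0.124, "z": 0, "az": 0.31}, {"hand": 0, "x": -0.17, "y": -0.166, "z": 0, "az": 0.41}, {"hand": 0, "x": -0.212, "y": -0.207, "z": 0, "az": 0.51}, {"hand": 0, "x": -0.254, "y": -0.248, "z": 0, "az": 0.61}, {"hand": 0, "x": -0.296, "y": -0.289, "z": 0, "az": 0.71}, {"hand": 0, "x": -0.338, "y": -0.33, "z": 0, "az": 0.81}]'

```text
schema error: expected keys hand, x, y, z, ax, ay, az
```

```bash
python3 -c "
from h import *
show();go(0,-.125,.2)"
```

```text
t 0.1 grinder xy [-0.4903  0.5443] tipz 0.2178 force g [ 0.7  0.3 -0.7] yawY 1.409 q [ 1.1   0.13  1.49 -0.    1.52 -0.09]
row xyz [-0.5917 -0.5815  0.0187] turn [-1.000e-03  1.000e-03  1.409e+00] alt [[-0.0, 0.0, 1.41], [-0.0, -0.0, -1.73]]
```

Call:
carry_out --targets '[{"hand": 0, "x": -0.042, "y": -0.041, "z": 0, "ax": 0, "ay": 0, "az": 0.1}, {"hand": 0, "x": -0.085, "y": -0.083, "z": 0, "ax": 0, "ay": 0, "az": 0.2}, {"hand": 0, "x": -0.127, "y": -0.124, "z": 0, "ax": 0, "ay": 0, "az": 0.3}, {"hand": 0, "x": -0.17, "y": -0.166, "z": 0, "ax": 0, "ay": 0, "az": 0.4}, {"hand": 0, "x": -0.212, "y": -0.207, "z": 0, "ax": 0, "ay": 0, "az": 0.5}, {"hand": 0, "x": -0.254, "y": -0.248, "z": 0, "ax": 0, "ay": 0, "az": 0.6}, {"hand": 0, "x": -0.296, "y": -0.289, "z": 0, "ax": 0, "ay": 0, "az": 0.7}, {"hand": 0, "x": -0.338, "y": -0.33, "z": 0, "ax": 0, "ay": 0, "az": 0.8}]'

```text
t: 1.1
tool_pos: [0.4152, 0.1203, 0.4046]
orientation: [1.762, 2.601, 0.0]
force: [1.1, -0.5, -0.9]
opening: 0.0176
gripper_force: 0.0
```

```bash
python3 -c "
from h import *
show();go(0,-.125,.2)"
```

```text
t 1.1 grinder xy [-0.2092  0.1626] tipz 0.2186 force g [ 1.2 -0.2 -0.9] yawY 0.606 q [ 0.16 -0.34  1.93  0.    1.56 -0.22]
row xyz [-0.3555  0.0082  0.0186] turn [ 0.    -0.     0.606] alt [[0.0, -0.0, 0.61], [0.0, 0.0, -2.54]]
```

Call:
carry_out --targets '[{"hand": 0, "x": -0.06, "y": 0.0, "z": 0, "ax": 0, "ay": 0, "az": 0.1}, {"hand": 0, "x": -0.12, "y": 0.0, "z": 0, "ax": 0, "ay": 0, "az": 0.2}, {"hand": 0, "x": -0.18, "y": 0.003, "z": 0, "ax": 0, "ay": 0, "az": 0.3}, {"hand": 0, "x": -0.24, "y": 0.005, "z": 0.01, "ax": 0, "ay": 0, "az": 0.4}, {"hand": 0, "x": -0.3, "y": 0.007, "z": 0.015, "ax": 0, "ay": 0, "az": 0.5}, {"hand": 0, "x": -0.355, "y": 0.008, "z": 0.019, "ax": 0, "ay": 0, "az": 0.606}, {"hand": 0, "x": -0.355, "y": 0.008, "z": 0.019, "ax": 0, "ay": 0, "az": 0.606}, {"hand": 0, "x": -0.355, "y": 0.008, "z": 0.019, "ax": 0, "ay": 0, "az": 0.606}]'

```text
t: 2.1
tool_pos: [0.5549, -0.204, 0.385]
orientation: [-2.453, -1.96, 0.001]
force: [0.8, 0.2, 0.7]
opening: 0.0006
gripper_force: 0.0
```

```bash
python3 - <<'E'
from h import *
show();go(0,-.125,.12);go(0,-.105,.12)
b,d=read_camera("side");cv2.imwrite("pics/s1.png",b)
E
```

```text
t 2.1 grinder xy [-0.0004 -0.1222] tipz 0.199 force g [0.8 0.4 0.7] yawY 0.003 q [-0.44  0.12  1.54  0.    1.49 -0.22]
row xyz [-0.0029  0.0005  0.079 ] turn [-0.002 -0.001  0.003] alt [[-0.0, -0.0, 0.0], [0.0, -0.0, -3.14]]
row xyz [0.0171 0.0005 0.079 ] turn [-0.002 -0.001  0.003] alt [[-0.0, -0.0, 0.0], [0.0, -0.0, -3.14]]
```

View pics/s1.png

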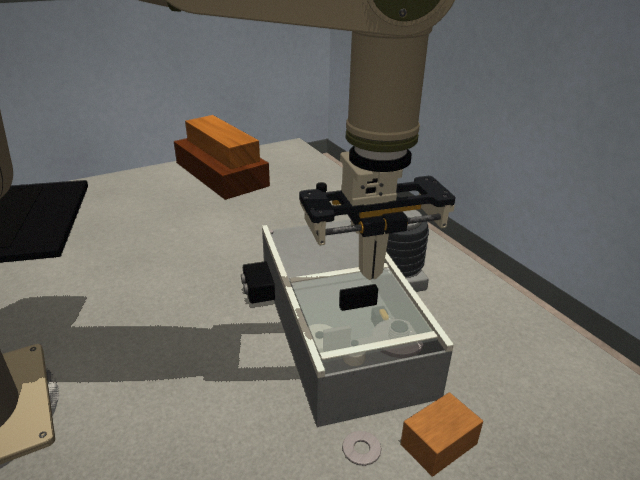

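The closed fingers stand above the grip at (370,270), with the wide axis along the grinder's x as planned. Next I lower them on the grip's near side and push.

Call:
carry_out --targets '[{"hand": 0, "x": -0.004, "y": 0.0, "z": 0.04, "ax": 0, "ay": 0, "az": 0}, {"hand": 0, "x": -0.004, "y": 0.0, "z": 0.065, "ax": 0, "ay": 0, "az": 0}, {"hand": 0, "x": -0.004, "y": 0.0, "z": 0.078, "ax": 0, "ay": 0, "az": 0}, {"hand": 0, "x": -0.004, "y": 0.0, "z": 0.078, "ax": 0, "ay": 0, "az": 0}, {"hand": 0, "x": 0.008, "y": 0.0, "z": 0.078, "ax": 0, "ay": 0, "az": 0}, {"hand": 0, "x": 0.02, "y": 0.0, "z": 0.078, "ax": 0, "ay": 0, "az": 0}, {"hand": 0, "x": 0.032, "y": 0.0, "z": 0.078, "ax": 0, "ay": 0, "az": 0}, {"hand": 0, "x": 0.044, "y": 0.0, "z": 0.078, "ax": 0, "ay": 0, "az": 0}]'

```text
t: 3.15
tool_pos: [0.5652, -0.1607, 0.3086]
orientation: [2.453, 1.96, 0.0]
force: [-0.3, -2.1, 2.4]
opening: 0.0005
gripper_force: 1.5
```

```bash
python3 - <<'E'
from h import *
show()
E
```

```text
t 3.15 grinder xy [ 0.     -0.0776] tipz 0.1226 force g [ 0.2 -2.2  2.4] yawY 0.003 q [-0.36  0.16  1.63 -0.    1.35 -0.14]
```

Call:
carry_out --targets '[{"hand": 0, "x": 0.014, "y": 0.0, "z": 0.0, "ax": 0, "ay": 0, "az": 0}, {"hand": 0, "x": 0.028, "y": 0.0, "z": 0.0, "ax": 0, "ay": 0, "az": 0}, {"hand": 0, "x": 0.042, "y": 0.0, "z": 0.0, "ax": 0, "ay": 0, "az": 0}, {"hand": 0, "x": 0.056, "y": 0.0, "z": 0.0, "ax": 0, "ay": 0, "az": 0}, {"hand": 0, "x": 0.07, "y": 0.0, "z": 0.0, "ax": 0, "ay": 0, "az": 0}, {"hand": 0, "x": 0.084, "y": 0.0, "z": 0.0, "ax": 0, "ay": 0, "az": 0}, {"hand": 0, "x": 0.098, "y": 0.0, "z": 0.0, "ax": 0, "ay": 0, "az": 0}, {"hand": 0, "x": 0.11, "y": 0.0, "z": 0.0, "ax": 0, "ay": 0, "az": 0}]'

```text
t: 4.15
tool_pos: [0.5893, -0.053, 0.3076]
orientation: [-2.455, -1.961, 0.0]
force: [0.8, -3.1, 1.7]
opening: 0.0008
gripper_force: 1.5
```

Call:
carry_out --targets '[{"hand": 0, "x": 0.004, "y": 0.0, "z": 0.0, "ax": 0, "ay": 0, "az": 0}, {"hand": 0, "x": 0.008, "y": 0.0, "z": 0.0, "ax": 0, "ay": 0, "az": 0}, {"hand": 0, "x": 0.01, "y": 0.0, "z": 0.0, "ax": 0, "ay": 0, "az": 0}]'

```text
t: 4.53
tool_pos: [0.5912, -0.0442, 0.3076]
orientation: [-2.455, -1.96, 0.001]
force: [-0.5, -2.2, 1.1]
opening: 0.0003
gripper_force: 1.3
```

```bash
python3 - <<'E'
from h import *
show()
E
```

```text
t 4.53 grinder xy [-0.0007  0.0417] tipz 0.1216 force g [-0.  -2.3  1.1] yawY 0.003 q [-0.16  0.18  1.62 -0.    1.35  0.06]
```

Call:
carry_out --targets '[{"hand": 0, "x": 0.003, "y": 0.0, "z": 0.0, "ax": 0, "ay": 0, "az": 0}, {"hand": 0, "x": 0.006, "y": 0.0, "z": 0.0, "ax": 0, "ay": 0, "az": 0}, {"hand": 0, "x": 0.008, "y": 0.0, "z": 0.0, "ax": 0, "ay": 0, "az": 0}]'

```text
t: 4.9
tool_pos: [0.593, -0.0363, 0.3076]
orientation: [-2.455, -1.96, 0.001]
force: [-1.0, -1.9, 0.2]
opening: 0.0006
gripper_force: 1.3
```

Call:
carry_out --targets '[{"hand": 0, "x": 0.002, "y": 0.0, "z": 0.0, "ax": 0, "ay": 0, "az": 0}, {"hand": 0, "x": 0.004, "y": 0.0, "z": 0.0, "ax": 0, "ay": 0, "az": 0}]'

```text
t: 5.15
tool_pos: [0.5939, -0.0323, 0.3076]
orientation: [-2.455, -1.96, 0.001]
force: [-2.4, -2.8, 1.0]
opening: 0.0005
gripper_force: 1.3
```

Call:
carry_out --targets '[{"hand": 0, "x": 0.002, "y": 0.0, "z": 0.0, "ax": 0, "ay": 0, "az": 0}, {"hand": 0, "x": 0.003, "y": 0.0, "z": 0.0, "ax": 0, "ay": 0, "az": 0}]'

```text
t: 5.4
tool_pos: [0.5946, -0.0295, 0.3076]
orientation: [-2.455, -1.961, 0.001]
force: [-3.0, -5.3, 0.8]
opening: 0.0001
gripper_force: 3.0
```

Call:
carry_out --targets '[{"hand": 0, "x": 0.002, "y": 0.0, "z": 0.0, "ax": 0, "ay": 0, "az": 0}, {"hand": 0, "x": 0.003, "y": 0.0, "z": 0.0, "ax": 0, "ay": 0, "az": 0}]'

```text
t: 5.65
tool_pos: [0.5948, -0.0286, 0.3077]
orientation: [2.454, 1.958, -0.007]
force: [-7.4, -15.7, 2.8]
opening: 0.0006
gripper_force: 8.7
```

Call:
carry_out --targets '[{"hand": 0, "x": -0.02, "y": 0.0, "z": 0.0, "ax": 0, "ay": 0, "az": 0}, {"hand": 0, "x": -0.03, "y": 0.0, "z": -0.06, "ax": 0, "ay": 0, "az": 0}, {"hand": 0, "x": -0.03, "y": 0.0, "z": -0.12, "ax": 0, "ay": 0, "az": 0}, {"hand": 0, "x": -0.03, "y": -0.06, "z": -0.12, "ax": 0, "ay": 0, "az": 0}, {"hand": 0, "x": -0.03, "y": -0.12, "z": -0.12, "ax": 0, "ay": 0, "az": 0}, {"hand": 0, "x": -0.03, "y": -0.18, "z": -0.12, "ax": 0, "ay": 0, "az": 0}, {"hand": 0, "x": -0.03, "y": -0.18, "z": -0.12, "ax": 0, "ay": 0, "az": 0}]'

```text
t: 6.52
tool_pos: [0.41, -0.0153, 0.4276]
orientation: [2.454, 1.961, 0.003]
force: [0.3, 0.5, -0.5]
opening: 0.0007
gripper_force: 0.0
```

```bash
python3 - <<'E'
from h import *
show()
for n in("top","side"):
    b,d=read_camera(n);np.savez(n+"2.npz",b=b,d=d)
    if n=="top": cv2.imwrite("pics/t2.png",cv2.resize(b[170:345,270:525],None,fx=3,fy=3,interpolation=cv2.INTER_CUBIC))
    else: cv2.imwrite("pics/s2.png",cv2.resize(b[200:400,230:490],None,fx=3,fy=3,interpolation=cv2.INTER_CUBIC))
E
```

```text
t 6.53 grinder xy [-0.1839  0.0292] tipz 0.2416 force g [ 0.1  0.5 -0.5] yawY 0.004 q [-0.16 -0.42  1.94  0.    1.61  0.06]
```

View pics/t2.png

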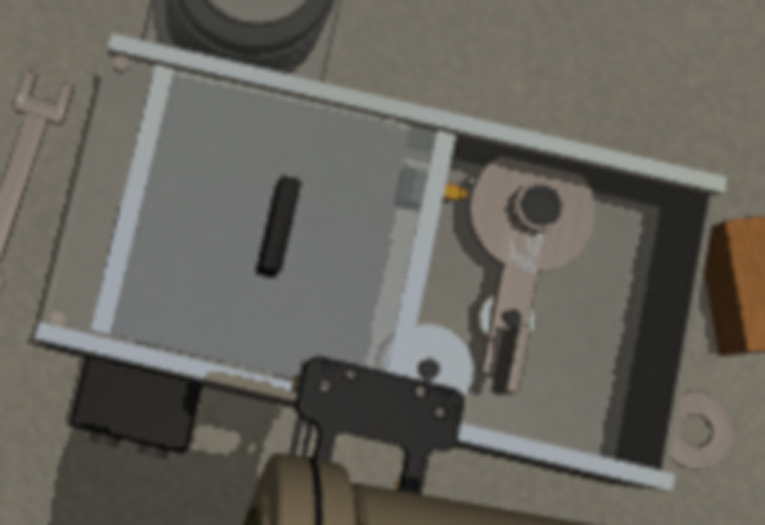

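View pics/s2.png

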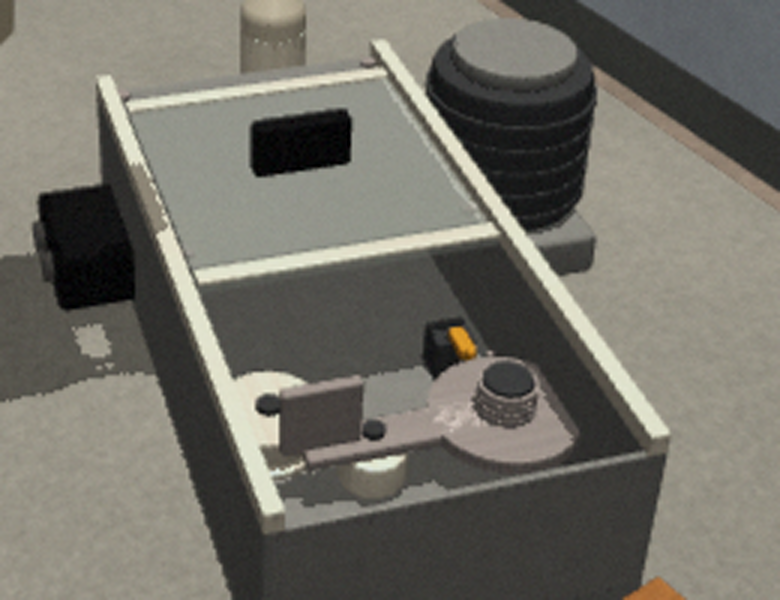

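The guard is open: its grip is at crop (278,227), and the case's right half is uncovered. The hub is at crop (542,205), the tab plate is edge-on at (508,360), and a white pulley is at (430,365). I'll measure the heights of the tab, hub and pulley before inserting.

```bash
python3 - <<'E'
from h import *
def cloud(n):
    d=np.load(n+"2.npz")["d"];p=camera_params(n);p["rotation"]=Ro.from_rotvec(p["rotation"]).as_matrix()
    P=points(d,p);v=P[...,:2]-C
    return np.stack([v@EX,v@EY,P[...,2]],-1),d
G,d=cloud("top")
for nm,(u,v) in dict(hub=(450.7,238.3),tabA=(438,285),tabB=(440,292),tabC=(436,297),pulley=(405,284),pulley2=(420,284),pnut=(413,293),bolt=(440,276),bracket=(422,233),railR=(500,325)).items():
    a=G[int(round(v))-1:int(round(v))+2,int(round(u))-1:int(round(u))+2].reshape(-1,3)
    print(nm,np.median(a,0).round(4),a[:,2].min().round(3),a[:,2].max().round(3))
# max heights over case right half
s=(abs(G[...,0])<.085)&(G[...,1]<-.035)&(G[...,1]>-.19)&(G[...,2]>.05)&(G[...,2]<.1)
Q=G[s];print(len(Q))
for x in np.arange(-.085,.085,.01):
    q=Q[(Q[:,0]>=x)&(Q[:,0]<x+.01)]
    if len(q):print(round(x,3),len(q),"y",q[:,1].min().round(3),q[:,1].max().round(3),"z",q[:,2].max().round(3))
S,d=cloud("side")
s=(abs(S[...,0])<.085)&(S[...,1]<-.06)&(S[...,1]>-.15)&(S[...,2]>.055)&(S[...,2]<.095)&(S[...,0]<0)
q=S[s];print("side tab",len(q),np.median(q,0).round(4),np.percentile(q,[3,97],0).round(4))
s=(S[...,0]>.03)&(S[...,0]<.085)&(S[...,1]<-.06)&(S[...,1]>-.15)&(S[...,2]>.066)&(S[...,2]<.095)
q=S[s];print("side hub",len(q),np.median(q,0).round(4),np.percentile(q,[3,97],0).round(4))
E
```

```text
hub [ 0.0666 -0.0992  0.0701] 0.068 0.071
tabA [-0.0299 -0.0934  0.0636] 0.054 0.074
tabB [-0.0445 -0.094   0.087 ] 0.078 0.089
tabC [-0.0543 -0.0931  0.0688] 0.053 0.078
pulley [-0.0483 -0.0218  0.1088] 0.107 0.111
pulley2 [-0.0332 -0.0639  0.0365] 0.034 0.04
pnut [-0.0546 -0.053   0.0419] 0.04 0.045
bolt [-0.0101 -0.0965  0.052 ] 0.051 0.054
bracket [ 0.0678 -0.0452  0.0481] 0.011 0.05
railR [-0.0734 -0.2486  0.0032] -0.0 0.005
647
-0.065 30 y -0.1 -0.093 z 0.09
-0.055 46 y -0.101 -0.092 z 0.091
-0.045 49 y -0.101 -0.085 z 0.09
-0.035 48 y -0.1 -0.088 z 0.09
-0.025 37 y -0.101 -0.086 z 0.092
-0.015 28 y -0.105 -0.086 z 0.056
-0.005 14 y -0.107 -0.086 z 0.054
0.005 9 y -0.106 -0.085 z 0.052
0.015 5 y -0.108 -0.085 z 0.052
0.025 20 y -0.118 -0.074 z 0.054
0.035 23 y -0.127 -0.067 z 0.052
0.045 76 y -0.136 -0.058 z 0.073
0.055 98 y -0.135 -0.049 z 0.073
0.065 111 y -0.138 -0.049 z 0.074
0.075 53 y -0.131 -0.055 z 0.073
side tab 542 [-0.039  -0.1001  0.0755] [[-0.0589 -0.1021  0.0565]
 [-0.0172 -0.0946  0.0902]]
side hub 244 [ 0.0661 -0.1003  0.0705] [[ 0.053  -0.1121  0.0665]
 [ 0.0813 -0.0853  0.0729]]
```

```bash
python3 -c "
from h import *
show();go(-.04,-.062,.20);go(-.04,-.062,.064)"
```

```text
t 6.62 grinder xy [-0.1807  0.0291] tipz 0.2425 force g [0.2 0.  0.2] yawY 0.003 q [-0.16 -0.41  1.93  0.    1.61  0.06]
row xyz [-0.0916  0.1402  0.0429] turn [ 0.003 -0.001  0.003] alt [[0.0, -0.0, 0.0], [0.0, 0.0, -3.14]]
row xyz [-0.0917  0.1398  0.1789] turn [ 0.003 -0.001  0.003] alt [[0.0, -0.0, 0.0], [0.0, 0.0, -3.14]]
```

Call:
carry_out --targets '[{"hand": 0, "x": -0.03, "y": 0.047, "z": 0, "ax": 0, "ay": 0, "az": 0}, {"hand": 0, "x": -0.06, "y": 0.093, "z": 0.02, "ax": 0, "ay": 0, "az": 0}, {"hand": 0, "x": -0.092, "y": 0.14, "z": 0.043, "ax": 0, "ay": 0, "az": 0}, {"hand": 0, "x": -0.092, "y": 0.14, "z": 0.055, "ax": 0, "ay": 0, "az": 0}, {"hand": 0, "x": -0.092, "y": 0.14, "z": 0.07, "ax": 0, "ay": 0, "az": 0}, {"hand": 0, "x": -0.092, "y": 0.14, "z": 0.07, "ax": 0, "ay": 0, "az": 0}]'

```text
t: 7.38
tool_pos: [0.529, -0.1361, 0.3567]
orientation: [-2.453, -1.96, 0.001]
force: [0.2, 0.6, 0.9]
opening: 0.0006
gripper_force: 0.0
```

```bash
python3 -c "
from h import *
show();go(-.04,-.062,.064)"
```

```text
t 7.38 grinder xy [-0.0408 -0.0618] tipz 0.1707 force g [0.1 0.6 0.9] yawY 0.004 q [-0.35  0.01  1.7   0.    1.43 -0.12]
row xyz [-0.0002  0.0009  0.1067] turn [-0.002 -0.     0.004] alt [[-0.0, -0.0, 0.0], [0.0, -0.0, -3.14]]
```

Call:
carry_out --targets '[{"hand": 0, "x": 0, "y": 0, "z": 0.03, "ax": 0, "ay": 0, "az": 0}, {"hand": 0, "x": 0, "y": 0, "z": 0.055, "ax": 0, "ay": 0, "az": 0}, {"hand": 0, "x": 0, "y": 0, "z": 0.08, "ax": 0, "ay": 0, "az": 0}, {"hand": 0, "x": 0, "y": 0, "z": 0.1, "ax": 0, "ay": 0, "az": 0}, {"hand": 0, "x": 0, "y": 0, "z": 0.107, "ax": 0, "ay": 0, "az": 0}, {"hand": 0, "x": -0.008, "y": 0, "z": 0.107, "ax": 0, "ay": 0, "az": 0}, {"hand": 0, "x": -0.016, "y": 0, "z": 0.107, "ax": 0, "ay": 0, "az": 0}, {"hand": 0, "x": -0.021, "y": 0, "z": 0.107, "ax": 0, "ay": 0, "az": 0}]'

```text
t: 8.38
tool_pos: [0.5249, -0.1581, 0.2519]
orientation: [2.454, 1.959, 0.001]
force: [0.8, 5.2, 4.3]
opening: 0.0005
gripper_force: 2.9
```

Call:
carry_out --targets '[{"hand": 0, "x": -0.003, "y": 0, "z": 0, "ax": 0, "ay": 0, "az": 0}, {"hand": 0, "x": -0.006, "y": 0, "z": 0, "ax": 0, "ay": 0, "az": 0}, {"hand": 0, "x": -0.008, "y": 0, "z": 0, "ax": 0, "ay": 0, "az": 0}, {"hand": 0, "x": -0.008, "y": 0, "z": 0, "ax": 0, "ay": 0, "az": 0}]'

```text
t: 8.88
tool_pos: [0.5235, -0.1645, 0.2518]
orientation: [-2.455, -1.961, -0.004]
force: [1.0, 7.9, 4.7]
opening: 0.0005
gripper_force: 3.8
```

```bash
python3 -c "
from h import *
show()"
```

```text
t 8.88 grinder xy [-0.0398 -0.0908] tipz 0.0658 force g [-0.8  7.9  4.7] yawY 0.003 q [-0.4   0.12  1.79  0.    1.23 -0.18]
```

```bash
python3 - <<'E'
from h import *
s,R=show();R=Ro.from_matrix(R)
for a in (.1,.16,.22,.28,.34,.40,.45):
    u=np.array([-np.cos(a),-np.sin(a)]);n=np.array([-np.sin(a),np.cos(a)])
    t=np.array([.065,-.0963])+.105*u+.013*n
    p=np.array([*w(*t),s["tool_pos"][2]])
    print(a,R.inv().apply(p-s["tool_pos"]).round(4))
E
```

```text
t 8.88 grinder xy [-0.0398 -0.0908] tipz 0.0658 force g [-0.8  7.9  4.7] yawY 0.003 q [-0.4   0.12  1.79  0.    1.23 -0.18]
0.1 [-0.0031 -0.001  -0.    ]
0.16 [-0.0094 -0.001  -0.    ]
0.22 [-0.0158 -0.0006 -0.    ]
0.28 [-0.0221  0.0002 -0.    ]
0.34 [-0.0283  0.0014 -0.0001]
0.4 [-0.0345  0.0029 -0.0001]
0.45 [-0.0395  0.0044 -0.0001]
```

Call:
carry_out --targets '[{"hand": 0, "x": -0.003, "y": -0.001, "z": 0, "ax": 0, "ay": 0, "az": -0.1}, {"hand": 0, "x": -0.009, "y": -0.001, "z": 0, "ax": 0, "ay": 0, "az": -0.16}, {"hand": 0, "x": -0.016, "y": -0.001, "z": 0, "ax": 0, "ay": 0, "az": -0.22}, {"hand": 0, "x": -0.022, "y": 0, "z": 0, "ax": 0, "ay": 0, "az": -0.28}, {"hand": 0, "x": -0.028, "y": 0.001, "z": 0, "ax": 0, "ay": 0, "az": -0.34}, {"hand": 0, "x": -0.0345, "y": 0.003, "z": 0, "ax": 0, "ay": 0, "az": -0.4}, {"hand": 0, "x": -0.04, "y": 0.0045, "z": 0, "ax": 0, "ay": 0, "az": -0.45}, {"hand": 0, "x": -0.04, "y": 0.0045, "z": 0, "ax": 0, "ay": 0, "az": -0.45}]'

```text
t: 9.88
tool_pos: [0.5188, -0.2043, 0.2516]
orientation: [-1.954, -2.458, -0.004]
force: [-0.8, 10.9, 7.1]
opening: 0.0007
gripper_force: 5.2
```

```bash
python3 - <<'E'
from h import *
show()
for n in("top","side"):
    b,d=read_camera(n);np.savez(n+"3.npz",b=b,d=d)
    if n=="top": cv2.imwrite("pics/t3.png",cv2.resize(b[170:345,270:550],None,fx=2.8,fy=2.8,interpolation=cv2.INTER_CUBIC))
    else: cv2.imwrite("pics/s3.png",cv2.resize(b[200:480,230:500],None,fx=2.1,fy=2.1,interpolation=cv2.INTER_CUBIC))
    if n=="side":
        p=camera_params(n);p["rotation"]=Ro.from_rotvec(p["rotation"]).as_matrix();P=points(d,p);v=P[...,:2]-C
        S=np.stack([v@EX,v@EY,P[...,2]],-1)
        s=(S[...,0]<0)&(S[...,0]>-.085)&(S[...,1]<-.1)&(S[...,1]>-.19)&(S[...,2]>.06)&(S[...,2]<.086)
        q=S[s];print(len(q),np.median(q,0));A=np.polyfit(q[:,0],q[:,1],1);print("slope angle",np.arctan(A[0]))
        c=np.median(q,0)[:2]-[.066,-.1];print("angle from pivot",np.arctan2(-c[1],-c[0]))
E
```

```text
t 9.88 grinder xy [-0.0354 -0.1306] tipz 0.0656 force g [-3.2 10.4  7.1] yawY 0.453 q [-0.47  0.14  1.76  0.    1.24 -0.7 ]
332 [-0.03261346 -0.14475476  0.07458229]
slope angle 0.22544000450241689
angle from pivot 0.42604292709969876
```

View pics/s3.png

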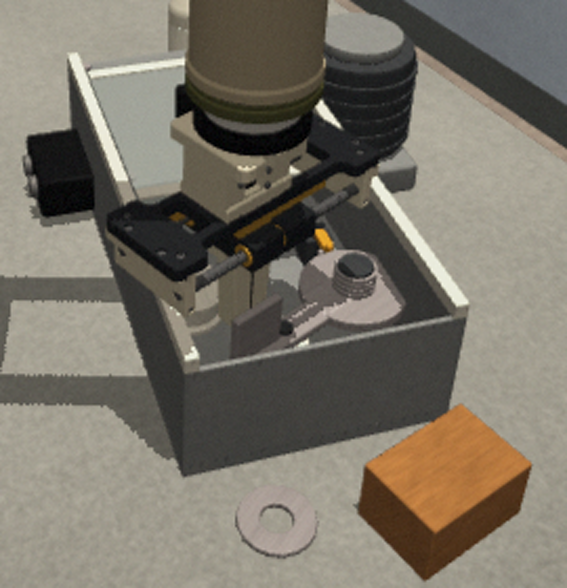

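View pics/t3.png

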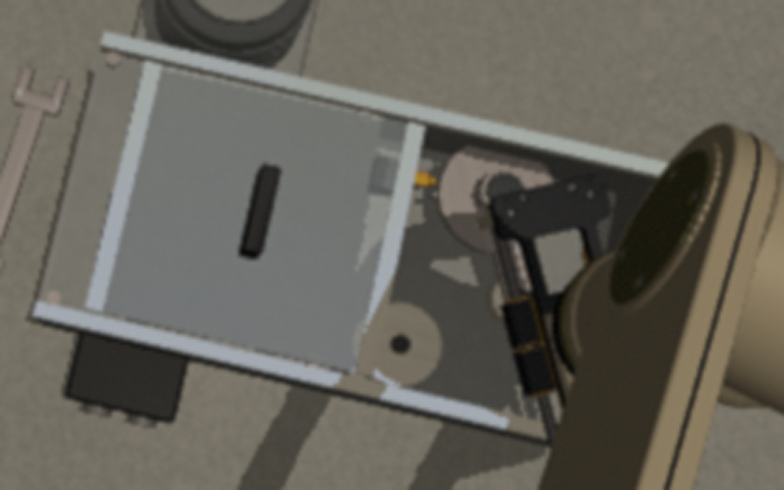

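The tab is held at about 0.41 rad with 11 N on it: side crop (257,325). The guard is still open (grip at top crop (260,212)), and the washer and carton look untouched. I'll check that the hold is steady.

Call:
carry_out --targets '[{"hand": 0, "x": 0, "y": 0, "z": 0, "ax": 0, "ay": 0, "az": 0}, {"hand": 0, "x": 0, "y": 0, "z": 0, "ax": 0, "ay": 0, "az": 0}, {"hand": 0, "x": 0, "y": 0, "z": 0, "ax": 0, "ay": 0, "az": 0}, {"hand": 0, "x": 0, "y": 0, "z": 0, "ax": 0, "ay": 0, "az": 0}]'

```text
t: 10.48
tool_pos: [0.5188, -0.2039, 0.2516]
orientation: [-1.955, -2.458, -0.004]
force: [-0.5, 10.8, 6.9]
opening: 0.0007
gripper_force: 5.2
```

```bash
python3 - <<'E'
from h import *
s,_=show()
if s["t"]<20 and 6<np.linalg.norm(s["force"][:2])<16: print(robot.close_job())
E
```

```text
t 10.47 grinder xy [-0.0355 -0.1302] tipz 0.0656 force g [-2.9 10.4  6.9] yawY 0.453 q [-0.47  0.14  1.76  0.    1.24 -0.7 ]
the job is handed in; nothing more can be done
None
```

The job is handed in at 10.5 s: the guard is open against its stop, and the arm is still holding the tensioner tab at about 0.41 rad (11 N), past the click and short of the end stop; the bench items in view (carton, washer, wrench) look unmoved.

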